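# Hold the domed cover over the egg ring on the griddle

### The job

Lift the domed steel cover off the hook of its stand, carry it over the top of the plate rack, and hold it above the griddle, level and centred over the egg ring, with its rim about one centimetre above the griddle's cooking surface so that steam can escape. The cover must not touch the griddle or the egg ring, and the plate rack, jar, turner, scraper and egg ring must not be knocked or shifted. Finish while still holding the cover still in the air there; do not put it down or let go.

Things in the scene. Friction and masses are not known exactly. Their poses are not given: they have to be found in the camera images.
- cover: Hollow steel dome, open below, 140 mm across the rim, 50 high, wall 3, about 0.25 kg. Origin: centre of the rim plane (lowest); z up. Hangs upright, rim 80 mm above the counter. On top a closed rectangular strap loop in the y-z plane: 44 mm wide in y, 14 in x, side bars 5 thick, z = 50 to 106, opening z = 56 to 100. Pinch the side bars from above along y, hook between the fingers.
- cover_loop (a point): Point in the middle of the cover's loop opening, on the cover's axis, 83 mm above the cover's origin and 23 mm below the top of the loop: a good place for the TCP. Axes as the cover.
- stand: Fixed hook stand, left or right of the rack, turned up to 0.4 rad. Origin on the counter below where the cover hangs; x points from hook tip to post. Base plate 120 mm wide, 12 high, x = -65 to 135; 8 mm post at x = 110; level 8 mm round hook arm, axis at z = 176, ending at x = -34 in an upturned tip, top at z = 194 mm. Nothing is higher.
- hook_rest (a point): Point on top of the hook arm above the stand's origin, z = 180 mm, where the loop's upper strap rests (within 8 mm along the arm). To free the cover raise it 16 to 34 mm (25 is best), then draw it level along the stand's -x by 120 mm or more before raising it further, so that the wide dome rises clear of the hook tip.
- hook_tip (a point): Top of the hook's upturned tip, 34 mm towards -x from the rest point and 14 mm higher.
- hob: Fixed tabletop hob carrying a round black cast-iron griddle. Origin on the counter under the griddle's centre. Housing 310 x 260 x 40 mm (x = -180 to 130). Griddle 244 mm across: flat cooking surface at z = 56 mm, raised lip from 117 mm radius outwards, up to z = 63; a loop ear on +x up to z = 65.
- griddle_center (a point): Centre of the griddle's flat cooking surface, 56 mm above the counter.
- egg_ring: Loose plain steel ring lying flat on the griddle, 90 mm outer and 84 mm inner diameter, 18 mm high, within 22 mm of the griddle's centre. Origin: its centre, on the cooking surface. The cover fits over it with 22 mm all round.
- rack: Fixed wire plate rack with five white plates of 140 mm diameter standing on edge in it, between the stand and the hob. Origin on the counter at its centre; 248 mm long along its x, 158 mm wide along its y, wires to z = 74 mm, plate tops at z = 148 mm.
- jar: Loose empty glass jar, 70 mm diameter, 120 mm high, standing beyond the rack. Origin: centre of its foot. A bystander.
- turner: Loose steel turner with black handle lying on the counter beyond the work. A bystander.
- scraper: Loose flat green plastic scraper, 165 mm long, 100 mm wide, lying on the counter beyond the work. A bystander.
Mind the look-alikes: they are no part of the job. Leave any blue or yellow look-alike of the cover alone.

How it is judged (in metres and radians):
On the way, in this order (a step that is already met when the one before it is completed fails the run):
1. the cover is off the hook and held by the gripper (distance between cover_loop and hook_rest above 0.055 m and contact force between cover and stand below 0.05 N and contact force between cover and the fingers above 1 N), for 0.1 s.
2. the cover passes over the plate rack, its rim above the plates (y of cover in the frame of rack between -0.06 and 0.06 m and x of cover in the frame of rack between -0.16 and 0.16 m and z of cover in the frame of rack above 0.148 m), for 0.04 s.
At the end, for the whole second after the job is handed in: The gripper still holds the cover: still, level within 0.10 rad, centred within 12 mm of the egg ring, its rim 3 to 20 mm above the cooking surface, touching neither hob, griddle, ring, stand nor rack; the ring still lies within 35 mm of the griddle's centre (horizontal distance between cover and egg_ring below 0.012 m and z of cover in the frame of griddle_center between 0.003 and 0.02 m and angle between cover's own z axis and vertical below 0.1 rad and linear speed of cover below 0.02 m/s and angular speed of cover below 0.2 rad/s and contact force between cover and the fingers above 1 N and contact force between cover and hob below 0.05 N and contact force between cover and egg_ring below 0.05 N and contact force between cover and stand below 0.05 N and contact force between cover and rack below 0.05 N and horizontal distance between egg_ring and griddle_center below 0.035 m); the arm keeps its last pose, push and grip.
It fails at once if the cover touches the griddle, hob or egg ring (contact force between cover and hob above 0.5 N or contact force between cover and egg_ring above 0.5 N).
It fails at once if the plate rack is knocked (over 2 N) (contact force between rack and anything else above 2 N).
It fails at once if the egg ring is shifted more than 10 mm (distance of egg_ring from where it was at the start of the episode above 0.01 m).
It fails at once if the jar, turner or scraper is shifted more than 15 mm, or the jar is tipped (distance of any of jar, turner, scraper from where it was at the start of the episode above 0.015 m or angle between jar's own z axis and vertical above 0.2 rad).
It also fails if it takes over 51 s, if anything falls off the work surface, if the arm or the gripper's body presses on something with over 40 N, if the wrist force passes 120 N, or if a joint passes its speed limit or range.

### The arm

A 6-joint arm with a two-finger parallel gripper is mounted at the origin on the work surface. World frame = base frame: x ahead of the robot, y to its left, z up, the work surface at z = 0. Lengths are in m, angles in degrees, forces in N, time in s.
With the tool pointing down it reaches from about 0.4 to 0.825 m from the base axis. Payload 7 kg.
Tool frame: the origin (TCP) lies between the finger pads, 19 mm behind the fingertips; this is the grasp point; z points along the fingers, y is the line along which they close (so a half turn about z gives the same grasp; the last joint's range is limited). The gripper opens to 88 mm and grips with 3 to 60 N. Pads are 19 mm wide; open, the fingers measure 130 mm over their backs; the gripper's body (78 mm by 193 mm) begins 47 mm behind the grasp point.
Start: joints at [93.742, 20.546, 0.682, 0, -70.136, -16.507], TCP at [0.149, 0.658, 0.245] pointing down, gripper open.
Joint ranges: [-176.03, 176.03], [-82.01, 121.73], [-58.28, 71.71], [-173.87, 95.51], [-174.79, -0.11], [-173.66, 173.66]. Speed limits (degrees/s): [136.94, 136.94, 172.46, 180, 180, 180].

### API

Orientations are given as [roll, pitch, yaw] about the fixed x, y, z axes, in that order (R = Rz(yaw) Ry(pitch) Rx(roll)).
In Python, from plant import telemetry, snapshot, workorder, nets gives the robot as it stands.
- The arm moves only by the shell command python3 -m creep 'ROWS'. ROWS is JSON, a list that holds one entry, the list of rows, each a list of 5 numbers: the shift along the tool's x, y, z normalised to -1 to 1, where 1 is 0.2 m, then the turn about the tool's z normalised to -1 to 1, where 1 is pi/2 rad, then the opening, from 0 (shut) to 1 (fully open). In form: [[[x, y, z, spin, hand], ...]]. A call has 1 to 8 rows; each row shifts and turns the commanded pose from where the row before left it, along the tool's axes as they then stand; what a row does not reach is not made up. A row lasts 1/12 s, in which the tool goes at most 41.7 mm and 7.16 degrees, less where a joint would pass 70% of its speed; a pose out of reach is approached as far as the arm can. A call with a number of a shift or a turn outside -1 to 1 is refused whole. A call with a gripper value outside its range is refused whole. The fingers move at their own pace and stop on an object; the grip force is fixed at half the most. Time passes only in rows, so rows that do not move let the fingers close. It gives the time, the measured TCP pose, the force, the opening and the grip force at its end, in the units of the state.
- telemetry.get_obs(): the state, without advancing time (a new reading comes with each control period).
- snapshot(name): name is "scene" or "top"; returns a dict with "frame" (400x640x3 uint8, red, green, blue), "fx", "fy", "cx", "cy" (pixels), "k1" (the pictures are not rectified: a ray, as slopes to the right and down, at radius r is drawn at 1 + k1 r^2 times it, then the intrinsics apply), "rvec" (rotation vector, rad) and "tvec" (3), from world to camera coordinates, as OpenCV has them. Camera axes: x right, y down, z forward; pixel columns grow to the right and rows downward; lengths in m; the calibration is good to about 2 mm. A picture is of the moment at which its call begins. There is no depth.
- workorder.close_job(): hands the job in; it is judged then, once.
Trained networks look in a picture, given as the dict that the camera call returned (one of the last four; its "shot" number tells which), for a name from the list of things; names that differ only in an ending like _2 or _b are one class to them, and where a whole thing is asked for, a point or a joint stands for the part that bears it (a point fixed in the world has none). Each returns a list of dicts, best first, with "confidence" (0 to 1); they miss things now and then, are a little off and sometimes report something else, mostly with a low value. They report only what shows in the picture. A call takes as long as a camera call. They do not tell look-alikes from the thing itself.
- nets.find_in(picture, query): "uv" ([column, row] in pixels, amid what is visible of it).
- nets.masks_of(picture, query): "region" (400x640 bool, what is visible of it) and "uv" ([column, row] in pixels, amid what is visible of it).
- nets.landmark_of(picture, query): "uv" ([column, row] in pixels: a listed point, or the origin of a listed thing).
The state is a dict: "clock": time; "joint_pos": joint angles; "qvel": joint speeds; "tau": joint torques, N m; "tool_pos": TCP position; "orientation": TCP orientation; "force": force on the tool from outside, world axes, zero at the start; "moment": the same for the moment, N m; "opening": finger opening in m; "gripper_force": force on a finger pad.
Only numpy, scipy, OpenCV 4.12 (cv2) and the standard library are available. Lean on these libraries where they do the work, as an engineer would, in place of code of your own. Each camera call takes 0.05 s, during which the arm holds its last target. There are 200 camera calls.

## Working session

There is one attempt and no reset: what is moved stays moved. The work goes in short steps, Python scripts to look and compute and a shell command to move; the robot and the scene stay as the last step left them, time stands still between calls to the robot, and variables do not carry over. Pictures are saved under pics/ and viewed, at most 10 in all, crops included, and the job is handed in when it is done.

```bash
mkdir -p pics; ls; cat > h.py <<'E'
import numpy as np, cv2
from plant import telemetry, snapshot, workorder, nets
def cam(p):
    R=cv2.Rodrigues(np.array(p["rvec"],float))[0]; t=np.array(p["tvec"],float).ravel(); return R,t
def proj(p,X):
    R,t=cam(p); c=np.atleast_2d(X)@R.T+t; s=c[:,:2]/c[:,2:]; s=s*(1+p["k1"]*(s**2).sum(1,keepdims=True))
    return s*[p["fx"],p["fy"]]+[p["cx"],p["cy"]]
def ray(p,uv):
    d=(np.array(uv,float)-[p["cx"],p["cy"]])/[p["fx"],p["fy"]]; s=d.copy()
    for _ in range(30): s=d/(1+p["k1"]*(s@s))
    R,t=cam(p); return -R.T@t, R.T@np.append(s,1)
def atz(p,uv,z):
    o,d=ray(p,uv); return o+d*(z-o[2])/d[2]
def tri(rs):
    A=0;b=0
    for o,d in rs:
        d=d/np.linalg.norm(d);M=np.eye(3)-np.outer(d,d);A=A+M;b=b+M@o
    return np.linalg.solve(A,b)
def save(p,n): cv2.imwrite("pics/"+n,p["frame"][:,:,::-1])
E
python3 - <<'E'
from h import *
for n in("scene","top"):
    p=snapshot(n); save(p,n+"0.png"); print(n,cam(p)[0].T@-cam(p)[1],p["fx"],p["k1"])
    for q in["cover","cover_loop","stand","hook_rest","hook_tip","hob","griddle_center","egg_ring","rack","jar","turner","scraper"]:
        try: print(q,[(np.round(d["uv"]).tolist(),round(d["confidence"],2)) for d in nets.landmark_of(p,q)])
        except Exception as e: print(q,e)
print(telemetry.get_obs())
E
```

```text
pics
scene [ 1.22159241 -0.58827112  1.02333714] 420.8673722310933 -0.07426867784781094
cover [([192.0, 300.0], 0.97), ([188.0, 227.0], 0.93), ([251.0, 237.0], 0.68), ([162.0, 268.0], 0.58)]
cover_loop [([182.0, 208.0], 0.86), ([246.0, 218.0], 0.8), ([151.0, 251.0], 0.74), ([188.0, 289.0], 0.72)]
stand [([254.0, 254.0], 0.75)]
hook_rest [([247.0, 217.0], 0.89)]
hook_tip [([246.0, 202.0], 0.84)]
hob [([404.0, 194.0], 0.69)]
griddle_center [([408.0, 180.0], 0.77)]
egg_ring [([406.0, 183.0], 0.55)]
rack [([325.0, 215.0], 0.67)]
jar [([366.0, 276.0], 0.97), ([447.0, 247.0], 0.3)]
turner [([446.0, 248.0], 0.95)]
scraper [([316.0, 318.0], 0.62), ([247.0, 215.0], 0.36)]
top [ 0.29568572 -0.0985849   1.06116809] 369.132883462011 -0.035389839260188564
cover [([472.0, 250.0], 0.93), ([458.0, 188.0], 0.79), ([427.0, 290.0], 0.72), ([383.0, 209.0], 0.65)]
cover_loop [([386.0, 202.0], 0.93), ([468.0, 179.0], 0.77), ([437.0, 295.0], 0.6), ([488.0, 248.0], 0.6)]
stand [([376.0, 210.0], 0.71), ([284.0, 217.0], 0.49)]
hook_rest [([390.0, 202.0], 0.79)]
hook_tip [([387.0, 216.0], 0.76)]
hob [([180.0, 
[... 183 characters left out ...]
aper [([364.0, 119.0], 0.96)]
{'clock': 1.3, 'joint_pos': array([ 9.37419906e+01,  2.05470030e+01,  6.81468543e-01,  2.13586952e-03,
       -7.01358416e+01, -1.65074577e+01]), 'qvel': array([ 0.05103958,  0.01277056, -0.06547785, -0.02567376, -0.00912703,
        0.03290635]), 'tau': array([ 1.45017992e-03, -5.82388186e+01,  2.93285233e+01,  7.00230673e+00,
        1.22497402e-02, -2.77235438e-05]), 'tool_pos': array([0.14916809, 0.65829188, 0.24535698]), 'orientation': array([ 1.79999251e+02, -2.31695520e-03, -1.27647414e+01]), 'force': array([-0.72310655, -0.00209862,  0.20551697]), 'moment': array([0.01399317, 0.02212572, 0.02750643]), 'gripper_force': 0.0, 'opening': 0.08796778310656268}
```

View pics/scene0.png

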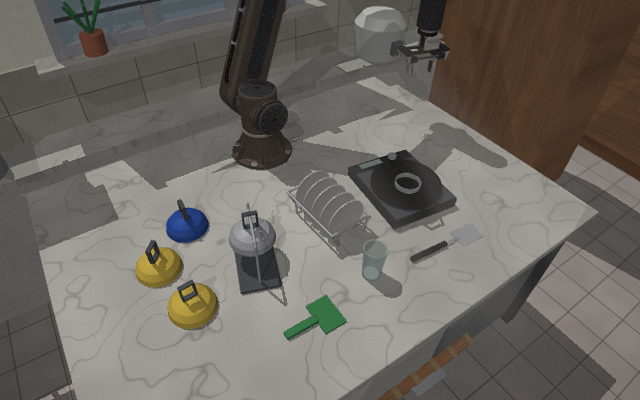

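View pics/top0.png

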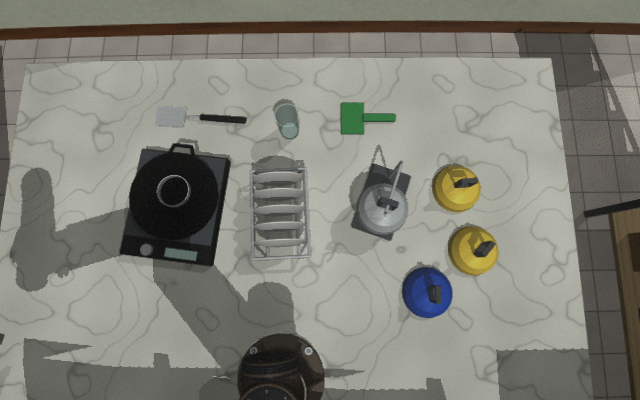

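Scene shows the steel cover on its stand at (250,237), look-alikes blue (188,227), yellow (158,268) and (192,303). In top the steel one is at (383,209), blue (427,292), yellow (457,188) and (473,250). I choose the grey steel one on the hook. The griddle with ring is at top (173,191), the rack at (281,212).

```bash
cat > m.py <<'E'
from h import *
P={n:snapshot(n) for n in("scene","top")}
def best(q,near):
    r=[]
    for n in P:
        L=[d for d in nets.landmark_of(P[n],q) if np.hypot(*(np.array(d["uv"])-near[n]))<40]
        if L: r.append(L[0]["uv"])
        else: r.append(None)
    return r
st=dict(scene=[250,230],top=[385,208]); hb=dict(scene=[405,185],top=[175,193]); rk=dict(scene=[327,212],top=[283,212])
for q,nr,z in[("cover",st,.08),("cover_loop",st,.163),("hook_rest",st,.18),("hook_tip",st,.194),("stand",st,0),("griddle_center",hb,.056),("egg_ring",hb,.056),("hob",hb,0),("rack",rk,0)]:
    r=best(q,nr)
    print(q,[np.round(atz(P[n],u,z),3)[:2].tolist() if u is not None else None for n,u in zip(P,r)], np.round(tri([ray(P[n],u) for n,u in zip(P,r)]),3) if None not in [type(u) if u is None else 1 for u in r] and all(u is not None for u in r) else '')
for q,nr,z in[("egg_ring",hb,.065),("rack",rk,0),("stand",st,0),("cover",st,0.08)]:
    for n in P:
        L=[d for d in nets.masks_of(P[n],q) if np.hypot(*(np.array(d["uv"])-nr[n]))<40]
        if not L: continue
        m=L[0]["region"].astype(np.uint8); ys,xs=np.nonzero(m)
        h=cv2.convexHull(np.c_[xs,ys].astype(np.int32))[:,0]
        W=np.array([atz(P[n],u,z)[:2] for u in h],np.float32)
        print(q,n,len(xs),"minarearect@z",z,cv2.minAreaRect(W),"circ",cv2.minEnclosingCircle(W))
p=P["top"]["frame"]; c=np.hstack([cv2.resize(p[140:260,340:460],(480,480),interpolation=2)]);cv2.imwrite("pics/c1.png",c[:,:,::-1])
E
python3 m.py
```

```text
cover [[0.441, -0.272], [0.453, -0.278]] [ 0.451 -0.276  0.092]
cover_loop [[0.448, -0.274], [0.445, -0.282]] [ 0.447 -0.278  0.164]
hook_rest [[0.448, -0.275], [0.449, -0.27]] [ 0.448 -0.273  0.179]
hook_tip [[0.419, -0.265], [0.417, -0.255]] [ 0.416 -0.259  0.188]
stand [[0.45, -0.267], [0.446, -0.262]] [ 0.446 -0.264 -0.005]
griddle_center [[0.5, 0.305], [0.496, 0.306]] [0.497 0.308 0.052]
egg_ring [[0.507, 0.299], [0.512, 0.302]] [0.51  0.298 0.06 ]
hob [[0.509, 0.301], [0.499, 0.308]] [ 0.501  0.313 -0.013]
rack [[0.427, 0.003], [0.447, 0.002]] [ 0.442 -0.003  0.017]
egg_ring scene 214 minarearect@z 0.065 ((0.505439817905426, 0.29946327209472656), (0.08637802302837372, 0.10779742896556854), 32.09027862548828) circ ((0.5054993629455566, 0.29973775148391724), 0.0542747899889946)
egg_ring top 293 minarearect@z 0.065 ((0.5067493319511414, 0.2993479371070862), (0.0949939414858818, 0.08767315000295639), 66.54904174804688) circ ((0.5064560174942017, 0.2985500395298004), 0.04937712103128433)
rack scene 3088 minarearect@z 0 ((0.39195823669433594, 0.0509803481400013), (0.33830976486206055
[... 254 characters left out ...]
 ((0.452249675989151, 0.011327892541885376), 0.15386219322681427)
stand top 936 minarearect@z 0 ((0.5009599924087524, -0.2921670079231262), (0.11859147995710373, 0.2322101593017578), 70.52205657958984) circ ((0.49689996242523193, -0.2908172011375427), 0.12203706055879593)
cover scene 1484 minarearect@z 0.08 ((0.4328509271144867, -0.26209914684295654), (0.13669006526470184, 0.18078826367855072), 59.96939468383789) circ ((0.43021661043167114, -0.26665616035461426), 0.09117879718542099)
cover top 2069 minarearect@z 0.08 ((0.45221754908561707, -0.27352175116539), (0.13485361635684967, 0.13902395963668823), 88.65951538085938) circ ((0.45300978422164917, -0.27246519923210144), 0.07147723436355591)
```

View pics/c1.png

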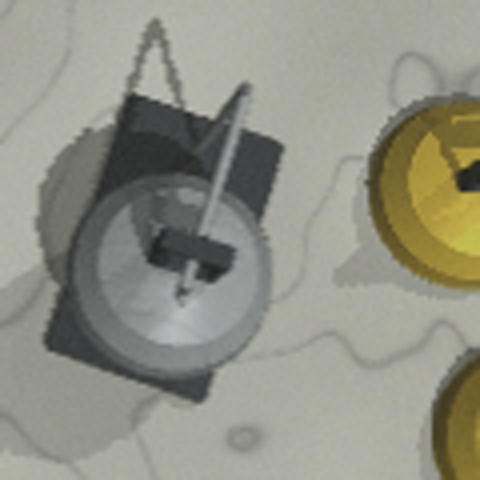

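The crop confirms the grey dome, its strap at crop (192,255), hook tip (183,295), post top (247,88), and base plate corners (133,95), (283,145), (203,402), (45,347).

```bash
python3 - <<'E'
from h import *
p=snapshot("top")
f=lambda u,z:atz(p,np.array(u)/4+[340,140]-.375,z)
C=np.array([f(u,.012)[:2] for u in[(133,95),(283,145),(203,402),(45,347)]])
print(C, [np.linalg.norm(C[i]-C[i-3]) for i in range(4)])
for a,b in((C[3],C[0]),(C[2],C[1])): print(np.degrees(np.arctan2(*(b-a)[::-1])))
for a,b in((C[1],C[0]),(C[2],C[3])): print(np.degrees(np.arctan2(*(b-a)[::-1]))-90)
post=f((247,88),.178)[:2]; tip=f((183,295),.194)[:2]; print("post",post,"tip",tip)
d=post-tip;print(np.degrees(np.arctan2(d[1],d[0])),np.linalg.norm(d)); d/=np.linalg.norm(d); print("rest from tip/post",tip+.034*d,post-.11*d)
print("strap",f((192,255),.186))
print("origin from plate",C.mean(0)-.035*d)
# griddle ring
g=cv2.cvtColor(p["frame"],cv2.COLOR_RGB2GRAY)
c=cv2.resize(p["frame"][140:250,120:230],(480,480),interpolation=2); cv2.imwrite("pics/c2.png",c[:,:,::-1])
E
```

```text
[[ 0.59655404 -0.26341825]
 [ 0.55828565 -0.37191592]
 [ 0.37133199 -0.30593919]
 [ 0.41087042 -0.19485945]] [np.float64(0.11504874796684085), np.float64(0.19825388148028586), np.float64(0.11790672212761376), np.float64(0.19793613239907443)]
-20.265342442325085
-19.438151538382318
-19.428336282521485
-19.59300580400391
post [ 0.55317956 -0.3081832 ] tip [ 0.42148901 -0.26056866]
-19.878158128870414 0.14003409173273557
rest from tip/post [ 0.45346321 -0.27212938] [ 0.4497336  -0.27078089]
strap [ 0.44690564 -0.26837979  0.186     ]
origin from plate [ 0.4513459  -0.27213247]
```

View pics/c2.png

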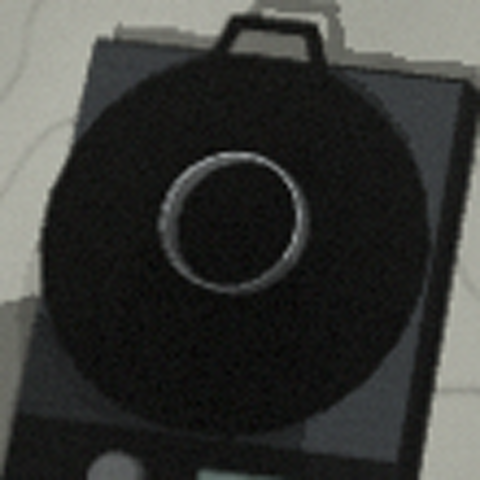

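The ring is at crop (235,222), giving world (0.507, 0.299) from both cameras. The stand's rest point is (0.450, -0.271) with yaw -19.7°. The plate sides measure 198 x 117 mm against the given 200 x 120, so the calibration holds. I start by turning and swinging around the base.

```bash
cat > d.py <<'E'
import sys; from h import *
o=telemetry.get_obs(); y=np.radians(o["orientation"][2]); t=o["tool_pos"]
print(o["clock"],np.round(t,4),np.round(o["orientation"],2),"open",o["opening"],"F",np.round(o["force"],1),o["gripper_force"])
if len(sys.argv)>1:
    d=np.array(list(map(float,sys.argv[1:4])))-t
    u=np.array([d[0]*np.cos(y)+d[1]*np.sin(y),d[0]*np.sin(y)-d[1]*np.cos(y),-d[2]])/.2
    print("units",np.round(u,4),"len",np.linalg.norm(d),"spin",(o["orientation"][2]-float(sys.argv[4]))/90)
E
python3 -m creep '[[[0,0,0,0.077,1],[0.1,0.07,0,0,1],[0.146,0.1,0,0,1],[0.146,0.1,0,0,1],[0.146,0.1,0,0,1],[0.146,0.1,0,0,1],[0.146,0.1,0,0,1],[0.146,0.1,0,0,1]]]'
python3 -m creep '[[[0.146,0.1,0,0,1],[0.146,0.1,0,0,1],[0.146,0.1,0,0,1],[0.146,0.1,0,0,1],[0.146,0.1,0,0,1],[0.146,0.1,0,0,1],[0.146,0.1,0,0,1],[0.146,0.1,0,0,1]]]'
python3 d.py 0.48 -0.1 0.25 -19.7
```

```text
clock: 3.42
tool_pos: [0.2885, 0.4649, 0.2456]
orientation: [-180.0, 0.0, -19.7]
force: [0.0, -0.0, -0.4]
opening: 0.0873
gripper_force: 0.0
clock: 4.08
tool_pos: [0.4545, 0.2355, 0.2458]
orientation: [-180.0, -0.0, -19.7]
force: [0.1, 1.1, 0.2]
opening: 0.0874
gripper_force: 0.0
4.0833 [0.4545 0.2355 0.2458] [-1.7995e+02 -2.0000e-02 -1.9680e+01] open 0.08735063156607795 F [0.1 1.1 0.2] 0.0
units [ 0.6848  1.5365 -0.0211] len 0.336458371636383 spin 0.00025339721713666877
```

```bash
python3 -m creep '[[[0.08,0.17,0,0,1],[0.08,0.17,0,0,1],[0.08,0.17,0,0,1],[0.08,0.17,0,0,1],[0.08,0.17,0,0,1],[0.08,0.17,0,0,1],[0.08,0.17,0,0,1],[0.08,0.17,0,0,1]]]'
python3 d.py 0.449 -0.272 0.25 -19.7
```

```text
clock: 4.75
tool_pos: [0.4825, -0.064, 0.2458]
orientation: [-180.0, -0.1, -19.7]
force: [1.1, 0.5, -0.1]
opening: 0.0878
gripper_force: 0.0
4.75 [ 0.4825 -0.064   0.2458] [-1.7996e+02 -5.0000e-02 -1.9680e+01] open 0.08781658456100375 F [ 1.1  0.5 -0.1] 0.0
units [ 0.1925  1.0354 -0.0208] len 0.21067634190153675 spin 0.00026181786516903886
```

```bash
python3 -m creep '[[[0.0275,0.15,0,0,1],[0.0275,0.15,0,0,1],[0.0275,0.15,0,0,1],[0.0275,0.15,0,0,1],[0.0275,0.15,0,0,1],[0.0275,0.15,0,0,1],[0,0.05,0,0,1],[0,0,0,0,1]]]'
python3 d.py 0.449 -0.272 0.163 -19.7
python3 - <<'E'
from h import *
a=snapshot("scene");b=snapshot("top")
c=np.hstack([cv2.resize(a["frame"][160:300,190:310],(394,460),interpolation=2),cv2.resize(b["frame"][140:260,330:430],(383,460),interpolation=2)])
cv2.imwrite("pics/c3.png",c[:,:,::-1])
for p in(a,b):
  for q in("cover","cover_loop"): print(q,[(np.round(d["uv"]).tolist(),round(d["confidence"],2)) for d in nets.landmark_of(p,q)])
E
```

```text
clock: 5.42
tool_pos: [0.4489, -0.2541, 0.2452]
orientation: [180.0, 0.0, -19.9]
force: [-0.5, -0.4, -0.9]
opening: 0.0874
gripper_force: 0.0
5.4167 [ 0.4489 -0.2541  0.2452] [ 1.7999e+02  2.0000e-02 -1.9870e+01] open 0.08735142686650546 F [-0.5 -0.4 -0.9] 0.0
units [0.031  0.0838 0.4111] len 0.08414070477192045 spin -0.0018978670106630346
cover [([197.0, 304.0], 0.94), ([161.0, 269.0], 0.93), ([190.0, 225.0], 0.84), ([252.0, 237.0], 0.62)]
cover_loop [([184.0, 291.0], 0.88), ([151.0, 250.0], 0.85), ([181.0, 211.0], 0.77), ([246.0, 217.0], 0.58), ([369.0, 277.0], 0.18)]
cover [([459.0, 189.0], 0.96), ([425.0, 294.0], 0.9), ([385.0, 208.0], 0.72), ([474.0, 252.0], 0.68)]
cover_loop [([468.0, 182.0], 0.82), ([484.0, 246.0], 0.75), ([390.0, 206.0], 0.69), ([437.0, 292.0], 0.68)]
```

View pics/c3.png

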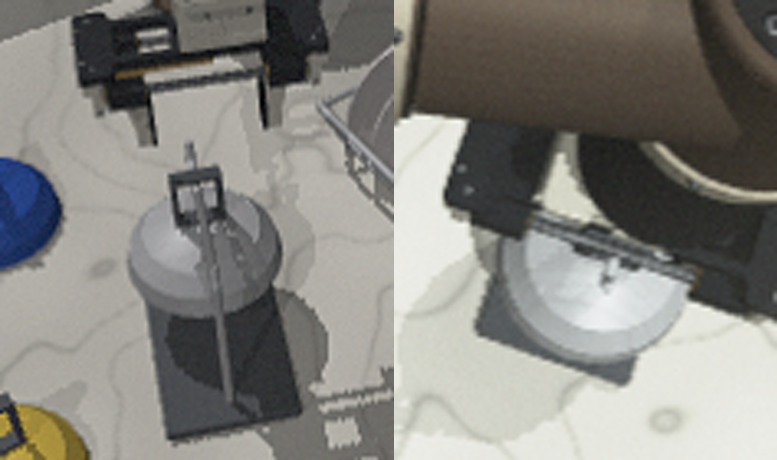

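The crop shows the fingers above the strap (left crop (195,195)) and parallel to it, offset about 2 cm in y. I now shift sideways and go down.

```bash
python3 -m creep '[[[0.015,0.04,0,-0.001,1],[0.016,0.044,0,0,1],[0,0,0.06,0,1],[0,0,0.06,0,1],[0,0,0.06,0,1],[0,0,0.06,0,1],[0,0,0.04,0,1],[0,0,0,0,1]]]'
python3 d.py 0.449 -0.272 0.163 -19.7
```

```text
clock: 6.38
tool_pos: [0.449, -0.2702, 0.1876]
orientation: [180.0, 0.2, -19.6]
force: [0.3, 0.1, 0.4]
opening: 0.0877
gripper_force: 0.0
6.3833 [ 0.449  -0.2702  0.1876] [ 1.7999e+02  1.7000e-01 -1.9620e+01] open 0.08766673726804029 F [0.3 0.1 0.4] 0.0
units [0.0029 0.0085 0.1231] len 0.024679535947161206 spin 0.0008794166752469579
```

```bash
python3 -m creep '[[[0,0.008,0.04,0.001,1],[0,0,0.04,0,1],[0,0,0.04,0,1],[0,0,0,0,1],[0,0,0,0,0.5],[0,0,0,0,0.45],[0,0,0,0,0.4],[0,0,0,0,0.3]]]'
python3 -m creep '[[[0,0,0,0,0],[0,0,0,0,0],[0,0,0,0,0],[0,0,0,0,0],[0,0,0,0,0],[0,0,0,0,0],[0,0,0,0,0]]]'
python3 d.py 0.449 -0.272 0.163 -19.7
```

```text
clock: 7.05
tool_pos: [0.4496, -0.2717, 0.1658]
orientation: [-180.0, -0.0, -19.7]
force: [-0.5, 1.1, -0.0]
opening: 0.0666
gripper_force: 0.0
clock: 7.63
tool_pos: [0.4493, -0.2717, 0.1654]
orientation: [180.0, 0.0, -19.7]
force: [-0.5, -0.1, 1.3]
opening: 0.0438
gripper_force: 29.9
7.6333 [ 0.4493 -0.2717  0.1654] [180.    0.  -19.7] open 0.043845148672738685 F [-0.5 -0.1  1.3] 29.90969303995371
units [-0.0008  0.0019  0.0121] len 0.0024532193573881945 spin 4.513340793891195e-05
```

Gripped at 43.8 mm, which is the loop's 44 mm width. Next I raise it 25 mm.

```bash
python3 -m creep '[[[0,0,-0.02,0,0],[0,0,-0.025,0,0],[0,0,-0.03,0,0],[0,0,-0.03,0,0],[0,0,-0.02,0,0],[0,0,0,0,0],[0,0,0,0,0]]]'
python3 d.py 0.334 -0.231 0.1904 -19.7
```

```text
clock: 8.22
tool_pos: [0.4494, -0.2716, 0.1907]
orientation: [-180.0, -0.0, -19.7]
force: [-0.2, -0.6, -2.7]
opening: 0.0439
gripper_force: 29.9
8.2167 [ 0.4494 -0.2716  0.1907] [-1.7999e+02 -4.0000e-02 -1.9700e+01] open 0.04393167720385732 F [-0.2 -0.6 -2.7] 29.910026416182518
units [-0.6119  0.0032  0.0015] len 0.12237437015732457 spin 2.4530742650894252e-05
```

Force -2.7 N matches 0.25 kg: the cover is off the hook. I draw it out by 122 mm.

```bash
python3 -m creep '[[[-0.04,0,0,0,0],[-0.07,0,0,0,0],[-0.08,0,0,0,0],[-0.08,0,0,0,0],[-0.08,0,0,0,0],[-0.08,0,0,0,0],[-0.08,0,0,0,0],[-0.06,0,0,0,0]]]'
python3 -m creep '[[[-0.04,0,0,0,0],[0,0,0,0,0],[0,0,0,0,0]]]'
python3 d.py 0.334 -0.231 0.29 -19.7
python3 - <<'E'
from h import *
a=snapshot("scene");b=snapshot("top")
c=np.hstack([cv2.resize(a["frame"][150:310,170:310],(394,450),interpolation=2),cv2.resize(b["frame"][140:300,320:460],(394,450),interpolation=2)])
cv2.imwrite("pics/c4.png",c[:,:,::-1])
E
```

```text
clock: 8.88
tool_pos: [0.3399, -0.2327, 0.1899]
orientation: [-180.0, 0.1, -19.7]
force: [-0.8, -0.3, -2.6]
opening: 0.0437
gripper_force: 29.9
clock: 9.13
tool_pos: [0.3347, -0.2306, 0.1907]
orientation: [-180.0, -0.1, -19.7]
force: [0.8, 0.0, -2.5]
opening: 0.0442
gripper_force: 29.9
9.1333 [ 0.3347 -0.2306  0.1907] [-1.800e+02 -7.000e-02 -1.967e+01] open 0.04415654723502774 F [ 0.8  0.  -2.5] 29.91008721292019
units [-0.0028  0.0032 -0.4965] len 0.09930780230802354 spin 0.00033168936887884276
```

View pics/c4.png

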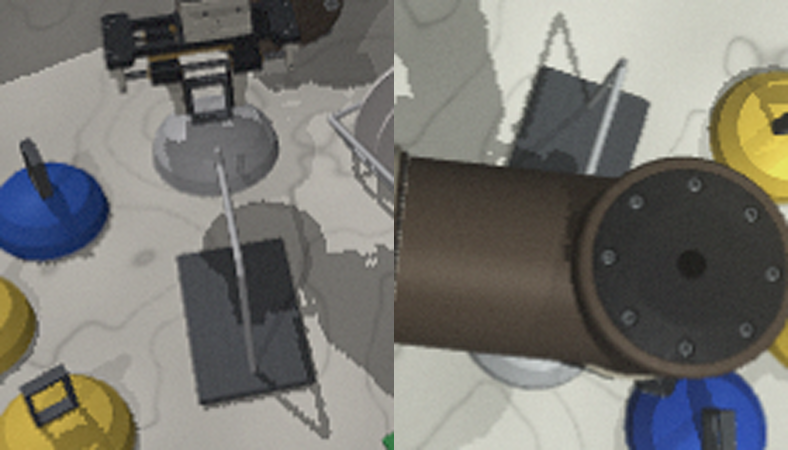

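The cover hangs upright in the gripper (left crop (215,140)) and the hook is empty. It is drawn 121.7 mm, so the rim is past the tip. I raise it 105 mm.

```bash
python3 -m creep '[[[0,0,-0.04,0,0],[0,0,-0.08,0,0],[0,0,-0.08,0,0],[0,0,-0.08,0,0],[0,0,-0.08,0,0],[0,0,-0.08,0,0],[0,0,-0.06,0,0],[0,0,-0.03,0,0]]]'
python3 d.py 0.44 -0.08 0.295 -19.7
```

```text
clock: 9.9
tool_pos: [0.3355, -0.231, 0.2985]
orientation: [180.0, -0.1, -19.7]
force: [0.4, -0.8, -2.7]
opening: 0.0437
gripper_force: 29.9
9.9 [ 0.3355 -0.231   0.2985] [ 1.7999e+02 -1.3000e-01 -1.9690e+01] open 0.04370787266885343 F [ 0.4 -0.8 -2.7] 29.910169690847397
units [ 0.2376 -0.8868  0.0173] len 0.18364410529697286 spin 9.863098587676373e-05
```

```bash
python3 -m creep '[[[0.015,-0.06,0,0,0],[0.03,-0.11,0,0,0],[0.034,-0.125,0,0,0],[0.034,-0.125,0,0,0],[0.034,-0.125,0,0,0],[0.034,-0.125,0,0,0],[0.034,-0.125,0,0,0],[0.022,-0.1,0,0,0]]]'
python3 d.py 0.507 0.2995 0.295 -19.7
```

```text
clock: 10.57
tool_pos: [0.4405, -0.0765, 0.2961]
orientation: [180.0, 0.0, -19.7]
force: [-0.7, 0.6, -2.6]
opening: 0.0439
gripper_force: 29.9
10.5667 [ 0.4405 -0.0765  0.2961] [ 1.7999e+02  3.0000e-02 -1.9670e+01] open 0.04394747735847987 F [-0.7  0.6 -2.6] 29.90916207432747
units [-0.3198 -1.882   0.0057] len 0.38180323049241816 spin 0.00036460063303888685
```

```bash
python3 -m creep '[[[-0.021,-0.125,0,0,0],[-0.021,-0.125,0,0,0],[-0.021,-0.125,0,0,0],[-0.021,-0.125,0,0,0],[-0.021,-0.125,0,0,0],[-0.021,-0.125,0,0,0],[-0.021,-0.125,0,0,0],[-0.021,-0.125,0,0,0]]]'
python3 -m creep '[[[-0.021,-0.125,0,0,0],[-0.021,-0.125,0,0,0],[-0.021,-0.125,0,0,0],[-0.021,-0.125,0,0,0],[-0.021,-0.12,0,0,0],[-0.021,-0.09,0,0,0],[-0.02,-0.04,0,0,0],[0,0,0,0,0]]]'
python3 d.py 0.507 0.2995 0.295 -19.7
```

```text
clock: 11.23
tool_pos: [0.4753, 0.123, 0.2961]
orientation: [180.0, 0.0, -19.7]
force: [0.2, -0.2, -2.9]
opening: 0.0439
gripper_force: 29.9
clock: 11.9
tool_pos: [0.4981, 0.2743, 0.2954]
orientation: [179.9, 0.0, -19.6]
force: [0.1, -0.8, -2.5]
opening: 0.0437
gripper_force: 29.9
11.9 [0.4981 0.2743 0.2954] [ 1.7992e+02  5.0000e-02 -1.9620e+01] open 0.043654421998229206 F [ 0.1 -0.8 -2.5] 29.91015538573265
units [-0.0006 -0.1336  0.002 ] len 0.026715885011479694 spin 0.0008637846852652428
```

```bash
python3 -m creep '[[[0,-0.06,0,0.001,0],[0,-0.06,0.04,0,0],[0,-0.013,0.08,0,0],[0,0,0.1,0,0],[0,0,0.1,0,0],[0,0,0.08,0,0],[0,0,0.04,0,0],[0,0,0,0,0]]]'
cat > f.py <<'E'
from h import *
from scipy.optimize import minimize
o=telemetry.get_obs(); t=o["tool_pos"]; print(t,o["orientation"])
yaw=np.radians(o["orientation"][2])
a=np.linspace(0,2*np.pi,60,endpoint=False)
def pts(c,R=.07,h=.05):   # spherical cap + loop
    r=(R*R+h*h)/(2*h); P=[]
    for z in np.linspace(0,h,8):
        q=np.sqrt(max(r*r-(z+r-h)**2,0)); P.append(np.c_[q*np.cos(a),q*np.sin(a),0*a+z])
    return np.vstack(P)+c
ps=[]
for n in("scene","top"):
    p=snapshot(n)
    for q in("cover","cover_loop","egg_ring"):
        print(n,q,[(np.round(d["uv"],1).tolist(),round(d["confidence"],2)) for d in nets.landmark_of(p,q)], "pred",np.round(proj(p,{"cover":t-[0,0,.0854],"cover_loop":t-[0,0,.0024],"egg_ring":[.507,.2995,.056]}[q]),1))
    im=p["frame"].copy()
    def ring(c,r,col):
        cv2.polylines(im,[np.round(proj(p,np.c_[c[0]+r*np.cos(a),c[1]+r*np.sin(a),0*a+c[2]])*16).astype(np.int32)],True,col,1,cv2.LINE_AA,4)
    ring(t-[0,0,.0854],.07,(255,0,0)); ring([.507,.2995,.056],.045,(0,255,0))
    u=proj(p,t)[0].astype(int); h,w=im.shape[:2]
    x0=min(max(u[0]-65,0),w-130);y0=min(max(u[1]-60,0),h-150)
    ps.append(np.hstack([cv2.resize(i[y0:y0+150,x0:x0+130],(390,450),interpolation=2) for i in(p["frame"],im)]) if n=="scene" else None)
    print(n,x0,y0)
import sys
cv2.imwrite("pics/"+sys.argv[1],ps[0][:,:,::-1])
E
python3 f.py c5.png
```

```text
clock: 12.57
tool_pos: [0.5066, 0.2969, 0.206]
orientation: [179.8, 0.1, -19.8]
force: [-0.1, -0.3, -1.9]
opening: 0.0435
gripper_force: 29.9
[0.50658084 0.29685936 0.20599718] [ 1.79803463e+02  1.01975871e-01 -1.98257451e+01]
scene cover [([194.6, 300.0], 0.95), ([159.3, 268.7], 0.81), ([191.1, 228.3], 0.6), ([408.2, 170.8], 0.56)] pred [[409.4 170.8]]
scene cover_loop [([185.4, 290.6], 0.89), ([151.2, 249.4], 0.78), ([412.0, 152.5], 0.72), ([180.1, 209.4], 0.56)] pred [[413.9 151. ]]
scene egg_ring [([404.8, 181.6], 0.57)] pred [[406.8 184.8]]
scene 349 90
top cover [([456.5, 187.7], 0.92), ([428.2, 292.1], 0.82), ([167.3, 187.9], 0.78), ([473.6, 249.6], 0.69)] pred [[166.9 186.1]]
top cover_loop [([486.1, 249.8], 0.79), ([467.2, 183.6], 0.63), ([152.6, 177.6], 0.57), ([439.6, 294.3], 0.56)] pred [[153.2 178.7]]
top egg_ring [([174.9, 189.8], 0.49)] pred [[175.1 191. ]]
top 87 118
```

View pics/c5.png

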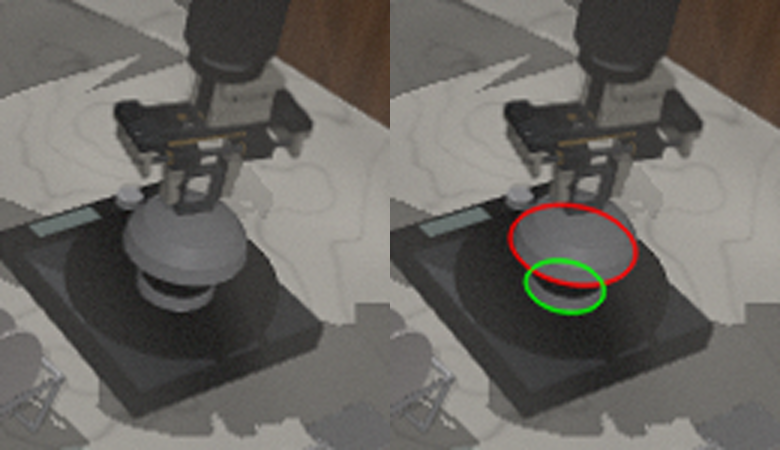

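Red (predicted rim) and green (ring base) outlines match the cover and ring within about 1 px. The cover sits above and centred on the ring, so I correct 2.6 mm and lower it.

```bash
python3 -m creep '[[[0,-0.013,0,-0.001,0],[0,0,0,0,0],[0,0,0,0,0]]]'; python3 d.py 0.507 0.2995 0.152 -19.7
python3 -m creep '[[[0,0,0.03,0,0],[0,0,0.04,0,0],[0,0,0.04,0,0],[0,0,0.04,0,0],[0,0,0.02,0,0],[0,0,0,0,0],[0,0,0,0,0]]]'; python3 d.py 0.507 0.2995 0.152 -19.7
```

```text
clock: 13.22
tool_pos: [0.5081, 0.3004, 0.2085]
orientation: [-180.0, -0.0, -19.7]
force: [-0.0, -0.1, -2.2]
opening: 0.0442
gripper_force: 29.9
13.2167 [0.5081 0.3004 0.2085] [-179.99   -0.    -19.69] open 0.044182637652141254 F [-0.  -0.1 -2.2] 29.910084307193756
units [-0.0039  0.006   0.2823] len 0.05647966418291861 spin 0.0001444755600389887
clock: 13.8
tool_pos: [0.5081, 0.3, 0.1739]
orientation: [179.9, 0.0, -19.7]
force: [-0.6, 0.6, -2.0]
opening: 0.0438
gripper_force: 29.9
13.8 [0.5081 0.3    0.1739] [ 1.7995e+02  1.0000e-02 -1.9690e+01] open 0.0437730560330659 F [-0.6  0.6 -2. ] 29.910036586225033
units [-0.0042  0.0043  0.1096] len 0.02194551753205258 spin 9.853552286184848e-05
```

```bash
python3 -m creep '[[[-0.004,0.004,0.02,0,0],[0,0,0.025,0,0],[0,0,0.025,0,0],[0,0,0.02,0,0],[0,0,0.015,0,0],[0,0,0,0,0],[0,0,0,0,0],[0,0,0,0,0]]]'; python3 d.py 0.507 0.2995 0.152 -19.7; python3 f.py c6.png
```

```text
clock: 14.47
tool_pos: [0.5072, 0.2998, 0.1535]
orientation: [-180.0, -0.0, -19.7]
force: [-0.6, 0.3, -3.1]
opening: 0.0439
gripper_force: 29.9
14.4667 [0.5072 0.2998 0.1535] [-1.7999e+02 -1.0000e-02 -1.9690e+01] open 0.04389046196544253 F [-0.6  0.3 -3.1] 29.910011552274227
units [-0.0006  0.0018  0.0075] len 0.0015516838963085485 spin 9.692232361737909e-05
[0.50722624 0.29979691 0.15350612] [-1.79988163e+02 -1.01167672e-02 -1.96912770e+01]
scene cover [([162.5, 264.6], 0.86), ([187.7, 227.4], 0.69), ([194.8, 298.9], 0.62), ([406.5, 182.4], 0.58), ([370.7, 274.3], 0.26), ([405.7, 181.8], 0.2)] pred [[407.5 182.2]]
scene cover_loop [([150.4, 249.5], 0.69), ([184.9, 287.9], 0.66), ([181.1, 207.3], 0.58), ([410.3, 162.6], 0.56)] pred [[411.8 163.5]]
scene egg_ring [] pred [[406.8 184.8]]
scene 346 102
top cover [([171.8, 191.5], 0.96), ([455.4, 187.4], 0.95), ([471.9, 250.0], 0.57), ([427.3, 291.7], 0.56)] pred [[173.4 190. ]]
top cover_loop [([162.3, 185.0], 0.94), ([433.9, 291.9], 0.85), ([466.1, 181.1], 0.75), ([488.4, 249.4], 0.67)] pred [[161.  183.3]]
top egg_ring [([384.9, 213.9], 0.22)] pred [[175.1 191. ]]
top 95 123
```

View pics/c6.png

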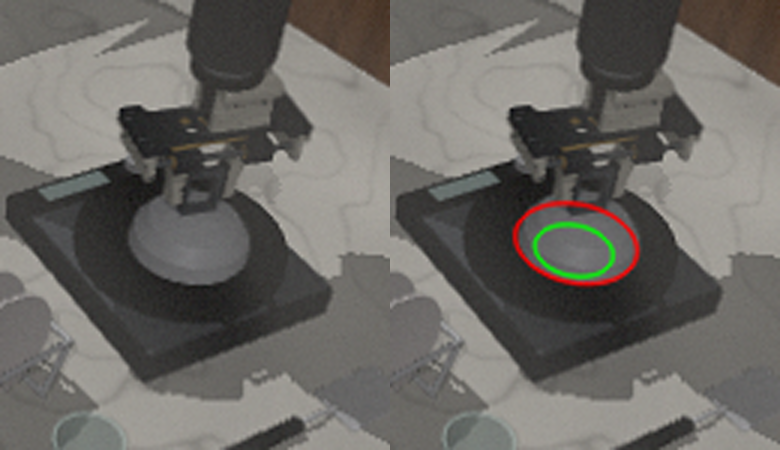

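The cover is over the ring with its rim outline matching the prediction: 12 mm above the surface, centred, no contact force. I hand it in.

```bash
python3 -c "
from plant import workorder; print(workorder.close_job())"
```

```text
the job is handed in; nothing more can be done
None
```

I handed the job in with the cover held level and centred over the egg ring, its rim about 12 mm above the griddle by my measurements; the hand-in returned no verdict.

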